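Set the potter's rim gauge to its post stop

TASK

Set the rim gauge on the pottery bench: with a fingertip press the black brake pad in the middle of the slider well down to free it and, keeping it well pressed, push the slider along the rail until it rests against the stop with the ball-headed post. Then let the pad come up so that the brake holds the slider there. Press and push gently, do not pinch the slider, never force it along while the brake is on, and leave the pots and tools around it where they are.

Things in the scene. Friction and masses are not known exactly. Their poses are not given: they have to be found in the camera images.
- rail: The rim gauge: a wooden base board 110 x 420 x 12 mm screwed to the bench, with an aluminium T rail 40 mm wide and 390 mm long along the board's own y, top at z = 28 mm. Origin under the board's centre. The slider runs along this y; the rule lies on the board's -x side. The slider is set between two stops on the rail, one on either side of it.
- pad_top (a point): Centre of the top face of the slider's brake pad: a ribbed black pad 50 mm (rail x) by 66 mm (rail y) in the middle of the slider, 54 mm above the bench when up; the point moves with the pad. Nothing stands over it. It lies between the slider's two end walls, whose inner faces are 74 mm apart along rail y and whose tops stand 13 mm above the raised pad; it is open on the two x sides.
- slider_mid (a point): Middle of the slider, 43 mm above the bench. The slider is an aluminium saddle 62 mm (rail x) by 90 mm (rail y), from 29 to 67 mm above the bench (end walls 8 mm thick). Its end faces are 45 mm along rail y from this point.
- post_stop_foot (a point): Steel stop clamped immovably on the rail, the one with an upright ball-headed post: block 54 mm (rail x) by 20 mm (rail y), from 28 to 48 mm above the bench, with a central post 8 mm thick and a 20 mm ball whose top is 90 mm above the bench. The point is the block's centre, 38 mm above the bench. The slider touches it when slider_mid is 55 mm from this point, measured horizontally.
- plain_stop_foot (a point): The other steel stop: the same block without a post, only a flat screw head; centre of the block, 38 mm above the bench. Which stop is on which side of the slider varies.
- slider (a joint): Position of the slider along rail +y in m, 0 in the middle of the rail, range -0.13 to 0.13. With the pad up the brake holds it against some 15 N; with the pad pressed it slides with about 2 N and stays where it is left.
- brake_pad (a joint): How far the brake pad is pressed down in m: about 0 when up, 0.010 at the bottom. Spring: 5 N to start, 9 N at the bottom. The brake is free from 0.002 on, and holds again when the pad comes up. The pad's top is rubber and drags the slider along with the fingertip.
- mug: Bystander, loose: bisque mug, 76 mm across and 85 mm high; origin under its centre
- bowl: Bystander, loose: clay bowl, 110 mm across and 50 mm high; origin under its centre
- jar: Bystander, loose: glass jar with a lid, 60 mm across and 80 mm high; origin under its centre
- brush: Bystander, loose: brush lying along its own x; origin on the table under it
- wood_rib: Bystander, loose: flat wooden shaping rib 50 x 100 x 7 mm, long along its own y; origin under its centre
- trim_tool: Bystander, loose: loop trimming tool lying along its own y, wooden handle 14 mm thick, about 150 mm long; origin under the middle
- scraper: Bystander, loose: flat steel scraper plate 60 x 110 x 5 mm, long along its own y; origin under its centre

How it is judged:
By the outcome, as a careful person would: the job done as asked, in the order asked, and still so for the second after the job is handed in, with the robot touching nothing.
It also fails if it takes over 35 s, if anything falls off the work surface, if the arm or the gripper's body presses on something with over 40 N, if the wrist force passes 120 N, or if a joint passes its speed limit or range.

ROBOT

A 6-joint arm with a two-finger parallel gripper is mounted at the origin on the work surface. World frame = base frame: x ahead of the robot, y to its left, z up, the work surface at z = 0. Lengths are in m, angles in degrees, forces in N, time in s.
With the tool pointing down it reaches from about 0.35 to 0.875 m from the base axis. Payload 4.2 kg.
Tool frame: the origin (TCP) lies on the centre line of the jaws, within the pads' length; the fingertips stand 11 mm ahead of it and the grasp point (between the pads) lies 8 mm behind it; z points along the fingers, y is the line along which they close (so a half turn about z gives the same grasp; the last joint's range is limited). The gripper opens to 87 mm and grips with 3 to 60 N. Pads are 19 mm wide; open, the fingers measure 117 mm over their backs; the gripper's body (75 mm by 190 mm) begins 51 mm behind the grasp point.
Start: joints at [-54.97, 22.042, 0.453, 0, -68.411, -14.817], TCP at [0.216, -0.586, 0.234] pointing down, gripper open.
Joint ranges: [-179.83, 179.83], [-69.29, 118.12], [-61.27, 80.66], [-181.25, 117.63], [-171.15, -9.14], [-177.46, 177.46]. Speed limits (degrees/s): [159.86, 159.86, 180, 180, 180, 180].

INTERFACE

Orientations are given as a 3x3 rotation matrix whose columns are the frame's x, y, z axes.
In Python, from station import r gives the robot as it stands.
- The arm moves only by the tool servo_tool, never from a script. Its argument "commands" is a list that holds one entry, the list of rows, each a list of 7 numbers: the closure, from 0 (fully open) to 1 (shut), then the shift along the tool's x, y, z in mm, then the turn, a rotation vector about the tool's x, y, z in rad. In form: [[[claw, x, y, z, ax, ay, az], ...]]. A call has exactly 5 rows; each row is the pose to reach, as a shift and turn from the pose commanded when the call began, along the tool's axes at that moment; what a row does not reach only later rows make up. A row lasts 1/10 s, in which the tool goes at most 50 mm and 8.59 degrees, less where a joint would pass 70% of its speed; a pose out of reach is approached as far as the arm can. A call with a gripper value outside its range is refused whole. The fingers move at their own pace and stop on an object; the grip force is fixed at half the most. Time passes only in rows, so rows that repeat a pose let the fingers close, or fill a call up. It gives the time, the measured TCP pose, the force, the opening and the grip force at its end, in the units of the state.
- r.sense(): the state, without advancing time (a new reading comes with each control period).
- r.capture(name): name is "side" or "top" or "wrist"; returns a dict with "pixels" (384x512x3 uint8, red, green, blue), "camera_matrix" (3x3 intrinsics, pixels), "dist" ([k1, k2, p1, p2, k3] as OpenCV has them; the pictures are not rectified), "R" (3x3) and "t" (3): a world point X has camera coordinates R X + t. Camera axes: x right, y down, z forward; pixel columns grow to the right and rows downward; lengths in m; the calibration is good to about 2 mm. A picture is of the moment at which its call begins. There is no depth.
- r.finish_job(): hands the job in; it is judged then, once.
The state is a dict: "time_s": time; "joints": joint angles; "joint_velocities": joint speeds; "effort": joint torques, N m; "tcp_pos": TCP position; "ee_rot": TCP orientation; "wrist_force": force on the tool from outside, world axes, zero at the start; "moment": the same for the moment, N m; "gripper_width": opening from 0.0 (shut) to 1.0 (fully open); "gripper_force": force on a finger pad.
Only numpy, scipy, OpenCV 4.12 (cv2) and the standard library are available. Lean on these libraries where they do the work, as an engineer would, in place of code of your own. Each camera call takes 0.05 s, during which the arm holds its last target. There are 200 camera calls.

## Working session

There is one attempt and no reset: what is moved stays moved. The work goes in short steps, Python scripts to look and compute and a tool call to move; the robot and the scene stay as the last step left them, time stands still between calls to the robot, and variables do not carry over. Pictures are saved under pics/ and viewed, at most 10 in all, crops included, and the job is handed in when it is done.

Besides the shell and the picture viewer there is one more tool, called after "Call:" by a JSON object that holds its "api" and its "payload", one argument or row to a line. servo_tool: Moves the arm, as the interface text tells. Its arguments: {"type":"object","properties":{"commands":{"type":"array","items":{"type":"array","items":{"type":"array","items":{"type":"number"}}}}},"required":["commands"]}

```bash
mkdir -p pics; cat > h.py <<'E'
import numpy as np, cv2
from station import r
def snap(cam,name):
    c=r.capture(cam); cv2.imwrite(f'pics/{name}.png',cv2.cvtColor(np.array(c['pixels'],np.uint8),cv2.COLOR_RGB2BGR)); 
    np.savez(f'pics/{name}.npz',**{k:np.array(v) for k,v in c.items()}); return c
def ray(c,uv,z):
    p=cv2.undistortPoints(np.array([[uv]],float),np.array(c['camera_matrix'],float),np.array(c['dist'],float))[0,0]
    R=np.array(c['R']);t=np.array(c['t']).ravel();o=-R.T@t;d=R.T@np.array([p[0],p[1],1])
    return o+d*(z-o[2])/d[2]
E
python3 - <<'E'
from h import *
snap('top','top0');snap('side','side0')
s=r.sense();print(s['time_s'],s['tcp_pos'],np.round(s['ee_rot'],3),s['wrist_force'],s['gripper_width'])
E
```

```text
0.1 [ 0.21578544 -0.58602276  0.23258485] [[-0.938 -0.345 -0.001]
 [-0.345  0.938  0.002]
 [ 0.     0.002 -1.   ]] [-0.54751728  0.38269753 -0.06032486] 1.0049386113889833
```

View pics/top0.png

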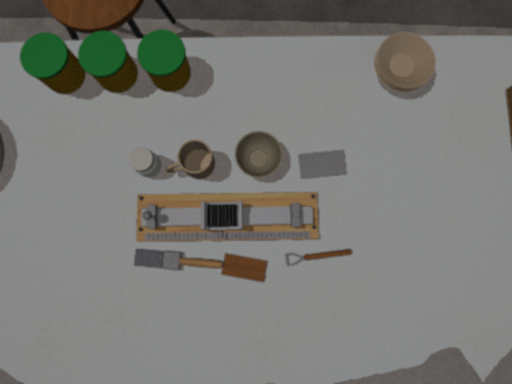

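View pics/side0.png

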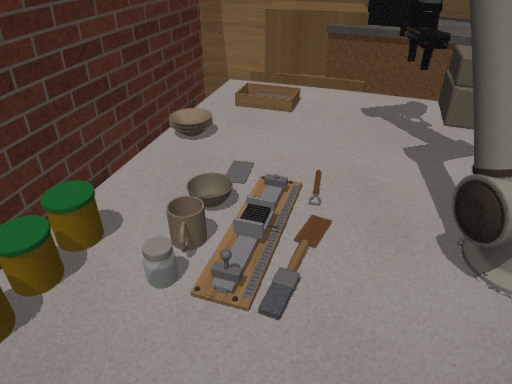

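The top view shows the gauge with the post stop at about (150,216), the slider pad at (222,216) and the plain stop at (296,215). The side view agrees: the ball post is at the near end, at (227,256).

```bash
python3 - <<'E'
from h import *
c=np.load('pics/top0.npz')
im=cv2.imread('pics/top0.png')
hsv=cv2.cvtColor(im,cv2.COLOR_BGR2HSV)
for n,uv,z in [('c1',(137,195),.012),('c2',(318,193),.012),('c3',(319,238),.012),('c4',(137,241),.012),('pad',(222,216),.054),('plain',(296,215),.048),('post',(151,216),.048),('mug',(197,160),.085),('jar',(145,160),.08)]:
    print(n,np.round(ray(c,uv,z),4))
print(-c['R'].T@c['t'].ravel())
m=(hsv[...,2]<45).astype(np.uint8); m[:190]=0;m[240:]=0;m[:,:195]=0;m[:,250:]=0
ys,xs=np.nonzero(m);print(len(xs),xs.mean(),ys.mean(),xs.min(),xs.max(),ys.min(),ys.max(),ray(c,(xs.mean(),ys.mean()),.054))
w=im[185:250,125:330];cv2.imwrite('pics/crop0.png',cv2.resize(w,None,fx=3.9,fy=3.9,interpolation=cv2.INTER_CUBIC))
E
```

```text
c1 [0.5773 0.2705 0.012 ]
c2 [ 0.5751 -0.1515  0.012 ]
c3 [ 0.4708 -0.1499  0.012 ]
c4 [0.4708 0.2686 0.012 ]
pad [0.5224 0.0699 0.054 ]
plain [ 0.5223 -0.0941  0.048 ]
post [0.5253 0.2281 0.048 ]
mug [0.6425 0.121  0.085 ]
jar [0.6455 0.2352 0.08  ]
[0.46465157 0.01185422 0.92351268]
610 221.22459016393444 215.15409836065575 207 236 205 226 [0.52428659 0.07155624 0.054     ]
```

View pics/crop0.png

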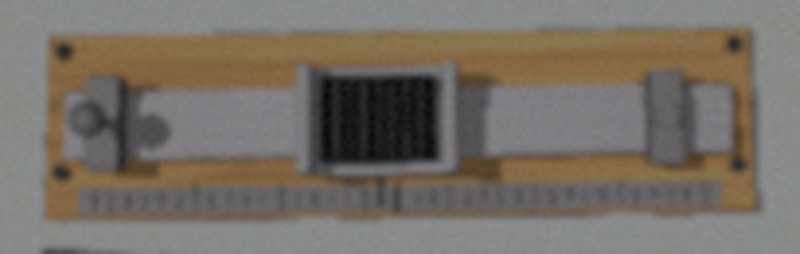

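The rail is aligned with world y to within about 0.3°. The pad is near (0.524, 0.0715) and the post stop near y = 0.226, so the travel is about +100 mm in y. I'll close the gripper and move over the pad.

Call:
{"api": "servo_tool", "payload": {
  "commands": [
    [[1,-26,26,0,0,0,0],[1,-52,51,0,0,0,0],[1,-78,77,0,0,0,0],[1,-104,102,0,0,0,0],[1,-129,128,0,0,0,0]]
  ]
}}

```text
time_s: 0.6
tcp_pos: [0.2931, -0.4203, 0.2331]
ee_rot: [[-0.938, -0.345, -0.001], [-0.345, 0.938, 0.001], [0.0, 0.001, -1.0]]
wrist_force: [0.3, -0.8, 0.8]
gripper_width: 0.629
gripper_force: 0.0
```

Call:
{"api": "servo_tool", "payload": {
  "commands": [
    [[1,-26,26,0,0,0,0],[1,-52,51,0,0,0,0],[1,-78,77,0,0,0,0],[1,-104,102,0,0,0,0],[1,-129,128,0,0,0,0]]
  ]
}}

```text
time_s: 1.1
tcp_pos: [0.3698, -0.2556, 0.2333]
ee_rot: [[-0.938, -0.345, -0.0], [-0.345, 0.938, 0.0], [0.0, 0.0, -1.0]]
wrist_force: [0.9, -0.6, 0.3]
gripper_width: 0.174
gripper_force: 0.0
```

Call:
{"api": "servo_tool", "payload": {
  "commands": [
    [[1,-26,26,0,0,0,0],[1,-52,51,0,0,0,0],[1,-78,77,0,0,0,0],[1,-104,102,0,0,0,0],[1,-129,128,0,0,0,0]]
  ]
}}

```text
time_s: 1.6
tcp_pos: [0.4467, -0.0909, 0.2334]
ee_rot: [[-0.938, -0.346, -0.0], [-0.346, 0.938, 0.0], [0.0, 0.0, -1.0]]
wrist_force: [-0.1, -0.6, 0.0]
gripper_width: 0.007
gripper_force: 0.0
```

Call:
{"api": "servo_tool", "payload": {
  "commands": [
    [[1,-26,25,0,0,0,0.07],[1,-52,50,0,0,0,0.14],[1,-78,75,0,0,0,0.21],[1,-104,100,0,0,0,0.28],[1,-129,126,0,0,0,0.352]]
  ]
}}

```text
time_s: 2.1
tcp_pos: [0.5242, 0.0718, 0.2332]
ee_rot: [[-1.0, 0.002, -0.001], [0.002, 1.0, -0.0], [0.001, -0.0, -1.0]]
wrist_force: [1.5, -0.5, -0.8]
gripper_width: 0.005
gripper_force: 0.0
```

```bash
python3 - <<'E'
from h import *
snap('wrist','w1')
s=r.sense();print(s['time_s'],s['tcp_pos'],np.round(s['ee_rot'],3),s['wrist_force'],s['gripper_width'])
E
```

```text
2.15 [0.52683332 0.07552005 0.23292108] [[-1.     0.001  0.002]
 [ 0.001  1.     0.001]
 [-0.002  0.001 -1.   ]] [3.10911221 2.2953177  0.78184184] 0.008064555534095463
```

View pics/w1.png

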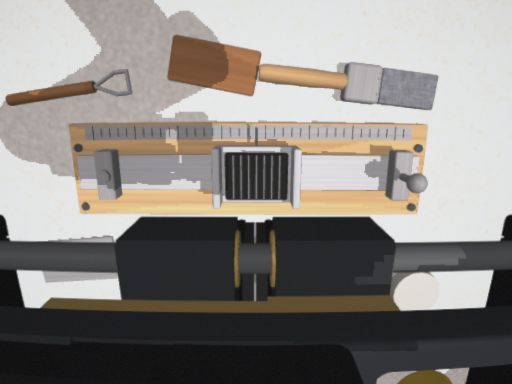

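The wrist view shows the pad at about (256,176), with wall edges at x = 213 and 300. The post block is at about (401,175) and the board edges are at rows 124 and 213.

```bash
python3 - <<'E'
from h import *
c=np.load('pics/w1.npz')
for n,uv,z in [('c1',(70,124),.012),('c2',(427,125),.012),('c3',(420,214),.012),('c4',(80,213),.012),('pad',(256,176),.054),('padL',(224,176),.054),('padR',(289,176),.054),('padT',(256,153),.054),('padB',(256,200),.054),('wl',(213,176),.067),('wr',(301,176),.067),('post',(401,175),.048),('blkL',(391,190),.048),('blkR',(412,190),.048),('ball',(417,183),.08)]:
    print(n,np.round(ray(c,uv,z),4))
E
```

```text
c1 [ 0.4696 -0.1439  0.012 ]
c2 [0.4719 0.2721 0.012 ]
c3 [0.5805 0.2765 0.012 ]
c4 [ 0.5783 -0.1458  0.012 ]
pad [0.5241 0.0728 0.054 ]
padL [0.524  0.0393 0.054 ]
padR [0.5241 0.1073 0.054 ]
padT [0.5    0.0728 0.054 ]
padB [0.5501 0.0727 0.054 ]
wl [0.5214 0.0294 0.067 ]
wr [0.5216 0.118  0.067 ]
post [0.5242 0.2297 0.048 ]
blkL [0.5409 0.2202 0.048 ]
blkR [0.5409 0.244  0.048 ]
ball [0.526  0.2319 0.08  ]
```

Call:
{"api": "servo_tool", "payload": {
  "commands": [
    [[1,0,1,35,0,0,0],[1,0,1,75,0,0,0],[1,0,1,115,0,0,0],[1,0,1,140,0,0,0],[1,0,1,150,0,0,0]]
  ]
}}

```text
time_s: 2.65
tcp_pos: [0.5219, 0.0705, 0.0806]
ee_rot: [[-1.0, -0.001, -0.006], [-0.001, 1.0, -0.002], [0.006, -0.002, -1.0]]
wrist_force: [-0.7, -0.3, -0.3]
gripper_width: 0.006
gripper_force: 0.0
```

Call:
{"api": "servo_tool", "payload": {
  "commands": [
    [[1,0,0,4,0,0,0],[1,0,0,8,0,0,0],[1,0,0,12,0,0,0],[1,0,0,14,0,0,0],[1,0,0,15,0,0,0]]
  ]
}}

```text
time_s: 3.15
tcp_pos: [0.5243, 0.0715, 0.0691]
ee_rot: [[-1.0, -0.001, 0.001], [-0.001, 1.0, 0.0], [-0.001, 0.0, -1.0]]
wrist_force: [0.1, 0.3, 0.9]
gripper_width: 0.001
gripper_force: 0.0
```

Call:
{"api": "servo_tool", "payload": {
  "commands": [
    [[1,0,0,1.5,0,0,0],[1,0,0,3,0,0,0],[1,0,0,4.5,0,0,0],[1,0,0,6,0,0,0],[1,0,0,6,0,0,0]]
  ]
}}

```text
time_s: 3.65
tcp_pos: [0.5242, 0.0715, 0.063]
ee_rot: [[-1.0, -0.001, 0.001], [-0.001, 1.0, 0.0], [-0.001, 0.0, -1.0]]
wrist_force: [-1.4, -0.1, 4.7]
gripper_width: 0.002
gripper_force: 2.6
```

Call:
{"api": "servo_tool", "payload": {
  "commands": [
    [[1,0,0,1.5,0,0,0],[1,0,0,3,0,0,0],[1,0,0,4,0,0,0],[1,0,0,4,0,0,0],[1,0,0,4,0,0,0]]
  ]
}}

```text
time_s: 4.15
tcp_pos: [0.5242, 0.0715, 0.0593]
ee_rot: [[-1.0, -0.001, 0.001], [-0.001, 1.0, 0.0], [-0.001, 0.0, -1.0]]
wrist_force: [-1.6, 0.5, 5.9]
gripper_width: 0.006
gripper_force: 3.4
```

Contact is made and the pad is about 5.5 mm down. I'll press it 2 mm further, then push along +y.

Call:
{"api": "servo_tool", "payload": {
  "commands": [
    [[1,0,0,1,0,0,0],[1,0,0,2,0,0,0],[1,0,0,2,0,0,0],[1,0,1,2,0,0,0],[1,0,3,2,0,0,0]]
  ]
}}

```text
time_s: 4.65
tcp_pos: [0.5242, 0.0741, 0.0574]
ee_rot: [[-1.0, -0.001, 0.0], [-0.001, 1.0, -0.001], [-0.0, -0.001, -1.0]]
wrist_force: [-0.8, -2.3, 7.9]
gripper_width: 0.006
gripper_force: 3.7
```

Call:
{"api": "servo_tool", "payload": {
  "commands": [
    [[1,0,4,0,0,0,0],[1,0,8,0,0,0,0],[1,0,12,0,0,0,0],[1,0,16,0,0,0,0],[1,0,20,0,0,0,0]]
  ]
}}

```text
time_s: 5.15
tcp_pos: [0.5243, 0.0942, 0.0575]
ee_rot: [[-1.0, -0.001, 0.001], [-0.001, 1.0, -0.001], [-0.001, -0.001, -1.0]]
wrist_force: [-1.0, -1.8, 8.2]
gripper_width: 0.006
gripper_force: 3.7
```

```bash
python3 - <<'E'
from h import *
c=snap('wrist','w2');s=r.sense();print(s['time_s'],s['tcp_pos'],s['wrist_force'])
E
```

```text
5.2 [0.52429821 0.09474693 0.05747105] [-2.12547644  0.55045077  7.29490129]
```

View pics/w2.png

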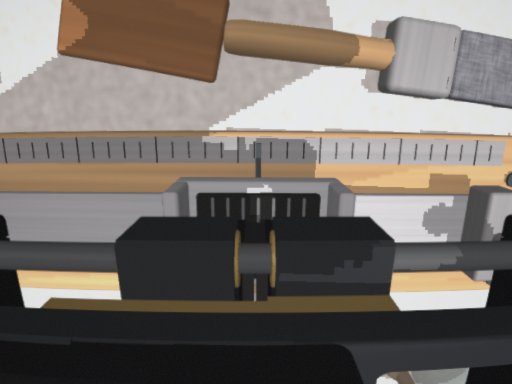

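The slider follows the fingertip, with its pointer still centred at (258,160). The post block's near edge is visible at x≈468. I'll keep pushing and slow down near the stop.

Call:
{"api": "servo_tool", "payload": {
  "commands": [
    [[1,0,6,0,0,0,0],[1,0,12,0,0,0,0],[1,0,18,0,0,0,0],[1,0,24,0,0,0,0],[1,0,30,0,0,0,0]]
  ]
}}

```text
time_s: 5.7
tcp_pos: [0.5244, 0.1243, 0.0576]
ee_rot: [[-1.0, -0.001, 0.001], [-0.001, 1.0, -0.0], [-0.001, -0.0, -1.0]]
wrist_force: [-0.1, -1.2, 6.9]
gripper_width: 0.006
gripper_force: 3.7
```

Call:
{"api": "servo_tool", "payload": {
  "commands": [
    [[1,0,6,0,0,0,0],[1,0,12,0,0,0,0],[1,0,18,0,0,0,0],[1,0,23,0,0,0,0],[1,0,27,0,0,0,0]]
  ]
}}

```text
time_s: 6.2
tcp_pos: [0.5245, 0.1515, 0.0576]
ee_rot: [[-1.0, -0.002, 0.001], [-0.002, 1.0, -0.0], [-0.001, -0.0, -1.0]]
wrist_force: [-0.7, -1.2, 7.5]
gripper_width: 0.005
gripper_force: 3.7
```

```bash
python3 - <<'E'
from h import *
c=snap('wrist','w3');s=r.sense();print(s['time_s'],s['tcp_pos'],s['wrist_force'])
E
```

```text
6.25 [0.52449846 0.15203376 0.05759843] [-1.72923658  0.05661885  8.14514509]
```

View pics/w3.png

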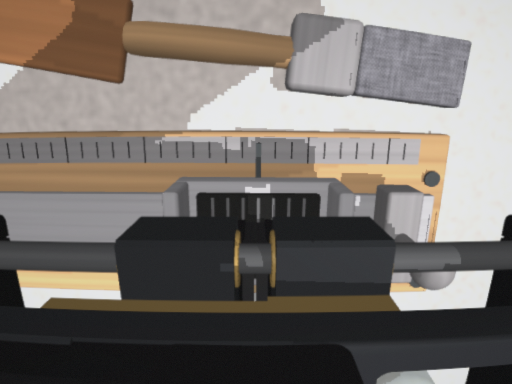

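The gap between the slider face (about 353) and the block (about 377) is roughly 15–20 mm. I'll approach slowly and watch the force.

Call:
{"api": "servo_tool", "payload": {
  "commands": [
    [[1,0,3,0,0,0,0],[1,0,6,0,0,0,0],[1,0,9,0,0,0,0],[1,0,12,0,0,0,0],[1,0,15,0,0,0,0]]
  ]
}}

```text
time_s: 6.75
tcp_pos: [0.5246, 0.1664, 0.0577]
ee_rot: [[-1.0, -0.001, 0.001], [-0.001, 1.0, -0.0], [-0.001, -0.0, -1.0]]
wrist_force: [-0.1, -1.8, 7.6]
gripper_width: 0.005
gripper_force: 3.7
```

Call:
{"api": "servo_tool", "payload": {
  "commands": [
    [[1,0,1,0,0,0,0],[1,0,2,0,0,0,0],[1,0,3,0,0,0,0],[1,0,4,0,0,0,0],[1,0,5,0,0,0,0]]
  ]
}}

```text
time_s: 7.25
tcp_pos: [0.5246, 0.1714, 0.0577]
ee_rot: [[-1.0, -0.001, 0.002], [-0.001, 1.0, -0.0], [-0.002, -0.0, -1.0]]
wrist_force: [-0.5, -1.8, 7.7]
gripper_width: 0.004
gripper_force: 3.7
```

Call:
{"api": "servo_tool", "payload": {
  "commands": [
    [[1,0,0.6,0,0,0,0],[1,0,1.2,0,0,0,0],[1,0,1.8,0,0,0,0],[1,0,2.4,0,0,0,0],[1,0,3,0,0,0,0]]
  ]
}}

```text
time_s: 7.75
tcp_pos: [0.5246, 0.1744, 0.0577]
ee_rot: [[-1.0, -0.001, 0.002], [-0.001, 1.0, 0.0], [-0.002, 0.0, -1.0]]
wrist_force: [-1.4, -1.2, 7.6]
gripper_width: 0.008
gripper_force: 3.7
```

Call:
{"api": "servo_tool", "payload": {
  "commands": [
    [[1,0,0.5,0,0,0,0],[1,0,1,0,0,0,0],[1,0,1.5,0,0,0,0],[1,0,2,0,0,0,0],[1,0,2,0,0,0,0]]
  ]
}}

```text
time_s: 8.25
tcp_pos: [0.5245, 0.1751, 0.0576]
ee_rot: [[-1.0, -0.001, 0.001], [-0.001, 1.0, -0.002], [-0.001, -0.002, -1.0]]
wrist_force: [0.6, -6.6, 7.1]
gripper_width: 0.004
gripper_force: 3.7
```

```bash
python3 - <<'E'
from h import *
c=snap('wrist','w4');s=r.sense();print(s['time_s'],s['tcp_pos'],s['wrist_force'])
im=cv2.imread('pics/w4.png')[120:300,150:450];cv2.imwrite('pics/w4c.png',cv2.resize(im,None,fx=2.6,fy=2.6,interpolation=cv2.INTER_CUBIC))
E
```

```text
8.3 [0.52450252 0.17511084 0.0576034 ] [ 0.71974501 -4.9852267   7.49872356]
```

View pics/w4c.png

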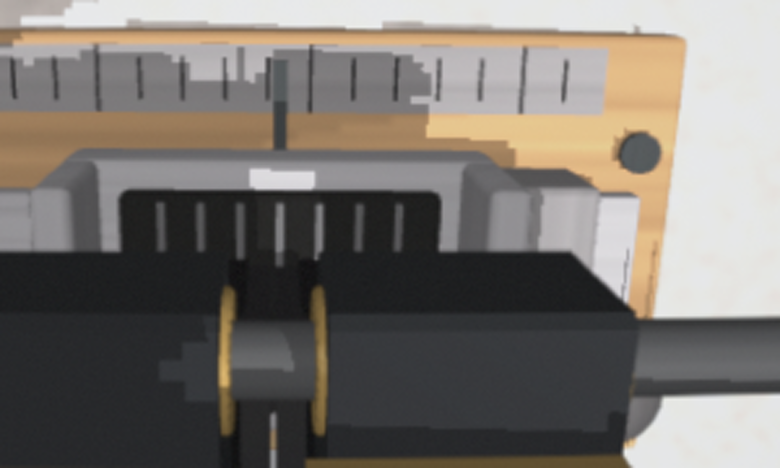

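The slider is against the block: no gap is visible, it has stalled at y = 0.1751, and the lateral force rose to about 6 N. I'll ease most of the lateral load, then lift straight up.

Call:
{"api": "servo_tool", "payload": {
  "commands": [
    [[1,0,-0.4,0,0,0,0],[1,0,-0.8,0,0,0,0],[1,0,-0.8,0,0,0,0],[1,0,-0.8,-1,0,0,0],[1,0,-0.8,-2,0,0,0]]
  ]
}}

```text
time_s: 8.8
tcp_pos: [0.5245, 0.175, 0.0596]
ee_rot: [[-1.0, -0.001, 0.001], [-0.001, 1.0, -0.001], [-0.001, -0.001, -1.0]]
wrist_force: [-0.0, -2.9, 6.7]
gripper_width: 0.007
gripper_force: 3.3
```

Call:
{"api": "servo_tool", "payload": {
  "commands": [
    [[1,0,0,-1.5,0,0,0],[1,0,0,-3,0,0,0],[1,0,0,-4.5,0,0,0],[1,0,0,-6,0,0,0],[1,0,0,-8,0,0,0]]
  ]
}}

```text
time_s: 9.3
tcp_pos: [0.5239, 0.1756, 0.0664]
ee_rot: [[-1.0, -0.0, 0.0], [-0.0, 1.0, 0.0], [-0.0, 0.0, -1.0]]
wrist_force: [-0.1, 0.2, 0.1]
gripper_width: 0.007
gripper_force: 0.0
```

Call:
{"api": "servo_tool", "payload": {
  "commands": [
    [[1,0,0,-5,0,0,0],[1,0,0,-15,0,0,0],[1,0,0,-40,0,0,0],[1,0,0,-70,0,0,0],[1,0,0,-110,0,0,0]]
  ]
}}

```text
time_s: 9.8
tcp_pos: [0.5228, 0.1753, 0.1767]
ee_rot: [[-1.0, -0.001, -0.003], [-0.001, 1.0, -0.001], [0.003, -0.001, -1.0]]
wrist_force: [0.0, 0.3, 0.1]
gripper_width: 0.006
gripper_force: 0.0
```

Call:
{"api": "servo_tool", "payload": {
  "commands": [
    [[1,0,0,-25,0,0,0],[1,0,0,-45,0,0,0],[1,0,0,-50,0,0,0],[1,0,0,-50,0,0,0],[1,0,0,-50,0,0,0]]
  ]
}}

```text
time_s: 10.3
tcp_pos: [0.5231, 0.1754, 0.2253]
ee_rot: [[-1.0, -0.001, -0.002], [-0.001, 1.0, -0.001], [0.002, -0.001, -1.0]]
wrist_force: [0.3, 0.1, -0.5]
gripper_width: 0.003
gripper_force: 0.0
```

```bash
python3 - <<'E'
from h import *
c=snap('wrist','w5');s=r.sense();print(s['time_s'],s['tcp_pos'],s['wrist_force'])
im=cv2.imread('pics/w5.png')[90:240,150:450];cv2.imwrite('pics/w5c.png',cv2.resize(im,None,fx=2.6,fy=2.6,interpolation=cv2.INTER_CUBIC))
E
```

```text
10.35 [0.52311371 0.1753     0.22504705] [-0.35367032 -0.93083057 -0.43177207]
```

View pics/w5c.png

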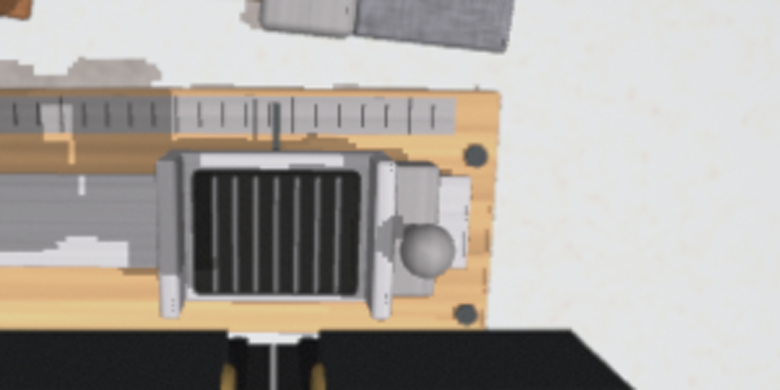

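The slider's end wall (crop x≈393) sits flush against the post block (397–437). The pad is up and the tool is clear.

```bash
python3 -c "
from station import r
print(r.finish_job())"
```

```text
the job is handed in; nothing more can be done
None
```

The slider rests against the ball-post stop with the pad released so the brake holds it; nothing around it was touched, and I handed the job in at about 10.4 s.

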